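Feed a valve body through the flap of the parts wash box

ROBOT

A 6-joint arm with a two-finger parallel gripper is mounted at the origin on the work surface. World frame = base frame: x ahead of the robot, y to its left, z up, the work surface at z = 0. Lengths are in m, angles in rad, forces in N, time in s.
With the tool pointing down it reaches from about 0.3 to 0.875 m from the base axis. Payload 6.4 kg.
Tool frame: the origin (TCP) lies midway between the tips of the shut fingers; the grasp point (between the pads) lies 19 mm behind it; z points along the fingers, y is the line along which they close (so a half turn about z gives the same grasp; the last joint's range is limited). The gripper opens to 88 mm and grips with 3 to 60 N. Pads are 18 mm wide; open, the fingers measure 123 mm over their backs; the gripper's body (75 mm by 187 mm) begins 45 mm behind the grasp point.
Start: joints at [1.03, 0.181, 1.607, -0, 1.354, -0.206], TCP at [0.189, 0.543, 0.239] pointing down, gripper open.
Joint ranges: [-2.99, 2.99], [-0.89, 2.07], [0.3, 2.58], [-1.14, 4.28], [0, 2.63], [-3.12, 3.12]. Speed limits (rad/s): [2.57, 2.57, 3.01, 3.14, 3.14, 3.14].

INTERFACE

Orientations are given as a 3x3 rotation matrix whose columns are the frame's x, y, z axes.
In Python, from rig import observe, eyes, job, models gives the robot as it stands.
- The arm moves only by the tool jog_arm, never from a script. Its argument "moves" is one flat list of numbers, 7 for each row, row after row: the turn, a rotation vector about the world's x, y, z in degrees, then the shift along the world's x, y, z in cm, then the opening, from -1 (shut) to 1 (fully open). A call has exactly 8 rows; each row shifts and turns the commanded pose from where the row before left it; what a row does not reach is not made up. A row lasts 1/12 s, in which the tool goes at most 41.7 mm and 7.16 degrees, less where a joint would pass 70% of its speed; a pose out of reach is approached as far as the arm can. A call is refused whole if a number of a shift passes 4.17 or a number of a turn 7.16, either way. A call with a gripper value outside its range is refused whole. The fingers move at their own pace and stop on an object; "squeeze" is the grip in N (left out, the last holds). Time passes only in rows, so rows that do not move let the fingers close, or fill a call up. It gives the time, the measured TCP pose, the force, the opening and the grip force at its end, in the units of the state.
- observe(): the state, without advancing time (a new reading comes with each control period).
- eyes.snapshot(name): name is "scene" or "side" or "wrist"; returns a dict with "img" (480x640x3 uint8, red, green, blue), "fov_y" (degrees; the focal length in pixels is half the picture's height over the tangent of half this angle, whatever the lens; pixels are square), "cx", "cy" (the principal point, pixels), "xyz" and "attitude" of the camera in the world. Camera axes: x right, y down, z forward; pixel columns grow to the right and rows downward; lengths in m; the calibration is good to about 2 mm. A picture is of the moment at which its call begins. There is no depth.
- job.hand_in(): hands the job in; it is judged then, once.
Trained networks look in a picture, given as the dict that the camera call returned (one of the last four; its "shot" number tells which), for a name from the list of things; names that differ only in an ending like _2 or _b are one class to them, and where a whole thing is asked for, a point or a joint stands for the part that bears it (a point fixed in the world has none). Each returns a list of dicts, best first, with "score" (0 to 1); they miss things now and then, are a little off and sometimes report something else, mostly with a low value. They report only what shows in the picture. A call takes as long as a camera call. They do not tell look-alikes from the thing itself.
- models.boxes_of(picture, name): "xyz" ([x, y, z] in m, in the coordinates of the camera as it stood for that picture, good to about 4 mm: the middle of the surface that is visible of it).
The state is a dict: "t": time; "joint_positions": joint angles; "joint_vel": joint speeds; "joint_torque": joint torques, N m; "tcp_pos": TCP position; "tool_rot": TCP orientation; "wrist_force": force on the tool from outside, world axes, zero at the start; "ft_torque": the same for the moment, N m; "gripper_width": finger opening in m; "gripper_force": force on a finger pad.
Only numpy, scipy, OpenCV 4.12 (cv2) and the standard library are available. Lean on these libraries where they do the work, as an engineer would, in place of code of your own. Each camera call takes 0.05 s, during which the arm holds its last target. There are 200 camera calls.

TASK

Using the fingertips as a pusher, push the brass valve body along the steel feed shelf and on through the red flap until it slides down inside the yellow wash box, then draw the fingers back out so that the flap swings fully shut behind it. Only push the valve: do not lift it or tip it over, and leave the nut and plug on the shelf and the things on the bench where they are.

Things in the scene. Friction and masses are not known exactly. Their poses are not given: they have to be found in the camera images.
- washbox: Fixed, low yellow parts wash box with a feed shelf in front; place and yaw vary. Origin: at bench height under the middle of the opening, in the plane of the hood's front face. +x points from the shelf straight into the box, z up. All box-frame numbers below are in this frame, in mm.
- feed_shelf (a point): Middle of the steel-topped feed shelf's top (box frame x -80, y 0, z 80). The shelf spans x -160 to 0, y -130 to 130, top at z 80. Two guide rails 6 wide and 8 high stand along it at y -71 and +71.
- roof (a point): Middle of the clear roof's top (box frame x 100, y 0, z 144). Yellow hood: x 0 to 200, y -80 to 80, roof and lintel at z 139 to 144, nothing above. Inside, the slippery grey floor is level with the shelf up to x 36, then slopes down 20 degrees to the back wall (x 192): a valve pushed until its centre passes x 36 tips onto the slope and slides down by itself.
- opening (a point): Middle of the sill, under the shut flap (box frame x 3, y 0, z 80). The opening is 130 mm wide (y -65 to 65) and 59 mm high (z 80 to 139). Fingers pointing straight down reach only as far as the front of the lintel (x 0); leant 20 to 35 degrees, tips forward, they can go in under it by 10 to 20 mm.
- flap (a joint): Angle (rad) of the red flap, 126 mm wide, 56 high, 3 thick, 40 g, hung from an axle at box frame x 3, z 140. 0 = hanging shut (it cannot swing outward); grows as its lower edge swings into the box, up to 1.5. Pushed open by under 1 N, also by the valve; falls shut by its own weight when nothing is under it.
- valve: Brass valve body, 80 mm long (its x), 46 wide (y), 30 high, with a flat 46 x 30 mm flange at each end and a flat top with a black disc in its middle. Origin at the centre of its underside. About 0.4 kg, ordinary friction. It starts lying on the shelf near its middle line, centre 75 to 95 mm before the hood's front, its x pointing into the box within 15 degrees.
- valve_center (a point): Centre of the brass valve body, 15 mm above its underside (also its balance point). Slid down the slope inside, it comes to rest with this point about 150 mm beyond the hood's front face.
- nut: Bystander: steel hexagon nut, about 35 mm across, 16 mm high, on the feed shelf outside the rail on its +y side. Origin at the centre of its underside.
- plug: Bystander: blue plastic plug, 34 mm across, 18 mm high, on the feed shelf outside the rail on its -y side. Origin at the centre of its underside.
- oil: Bystander: white oil bottle with red cap standing on the bench, 56 mm across, 130 mm high. Origin at the centre of its underside.
- jar: Bystander: glass jar with grey lid standing on the bench, 68 mm across, 80 mm high. Origin at the centre of its underside.
- driver: Bystander: screwdriver with red handle lying on the bench, about 30 mm high.
- spanner: Bystander: steel spanner lying flat on the bench.
There are look-alikes about, which are no part of the job. Leave any blue or green look-alike of the valve alone.

How it is judged:
On the way, in this order (a step that is already met when the one before it is completed fails the run):
1. the flap is pushed open with the valve's leading end under it (value of joint flap above 0.5 rad and x of valve_center in the frame of washbox between -0.032 and 0.07 m), for 0.05 s.
2. all of the valve has passed the flap (x of valve_center in the frame of washbox above 0.08 m), for 0.1 s.
At the end, for the whole second after the job is handed in: The valve lies still and right side up (tilted less than 0.6 rad) on the slope inside the box, its centre 105 to 190 mm past the hood's front face, and the flap hangs shut (under 0.06 rad) (x of valve_center in the frame of washbox between 0.105 and 0.19 m and y of valve_center in the frame of washbox between -0.065 and 0.065 m and z of valve_center in the frame of washbox between 0.025 and 0.085 m and angle between valve_center's own z axis and vertical below 0.6 rad and value of joint flap below 0.06 rad and linear speed of valve below 0.01 m/s); the robot touches nothing.
It fails at once if the valve is lifted more than 12 mm off the shelf (z of valve_center in the frame of washbox above 0.107 m).
It fails at once if the valve is tipped by more than 0.8 rad (angle between valve_center's own z axis and vertical above 0.8 rad).
It fails at once if the valve falls off the shelf (z of valve_center in the frame of washbox below 0.075 m and x of valve_center in the frame of washbox below 0 m).
It fails at once if the nut or plug on the shelf, or the bottle, jar, screwdriver or spanner on the bench, is moved more than 25 mm (distance of any of nut, plug, oil, jar, driver, spanner from where it was at the start of the episode above 0.025 m).
It also fails if it takes over 38 s, if anything falls off the work surface, if the arm or the gripper's body presses on something with over 40 N, if the wrist force passes 120 N, or if a joint passes its speed limit or range.

## Working session

There is one attempt and no reset: what is moved stays moved. The work goes in short steps, Python scripts to look and compute and a tool call to move; the robot and the scene stay as the last step left them, time stands still between calls to the robot, and variables do not carry over. Pictures are saved under pics/ and viewed, at most 10 in all, crops included, and the job is handed in when it is done.

Besides the shell and the picture viewer there is one more tool, called after ">>>" as a command line: name --argument value ..., lists and objects as JSON in quotes. jog_arm: Moves the arm, as the interface text tells. Its arguments: {"type":"object","properties":{"moves":{"type":"array","items":{"type":"number"}},"squeeze":{"type":"number"}},"required":["moves"]}

```bash
mkdir -p pics
cat > h.py <<'E'
import numpy as np, cv2
from rig import observe, eyes, job, models
def snap(n,f=None):
    p=eyes.snapshot(n)
    if f: cv2.imwrite('pics/'+f,p['img'][:,:,::-1])
    return p
def world(p,x): return np.array(p['xyz'])+np.array(p['attitude'])@np.array(x)
def K(p): return 240/np.tan(np.radians(p['fov_y'])/2)
def pix(p,w):
    c=np.array(p['attitude']).T@(np.array(w)-np.array(p['xyz'])); return np.array([p['cx'],p['cy']])+K(p)*c[:2]/c[2]
def ray(p,u,v,z):
    d=np.array(p['attitude'])@np.array([(u-p['cx'])/K(p),(v-p['cy'])/K(p),1]); o=np.array(p['xyz']); return o+d*(z-o[2])/d[2]
E
python3 - <<'E'
from h import *
np.set_printoptions(precision=4,suppress=True)
for c in ['scene','side']:
    p=snap(c,c+'0.png'); print(c,p['xyz'],p['fov_y'],np.array(p['attitude']).tolist())
    for n in ['washbox','feed_shelf','roof','opening','flap','valve','nut','plug','oil','jar','driver','spanner']:
        try:
            for b in models.boxes_of(p,n)[:3]: print(n,round(b['score'],2),world(p,b['xyz']),pix(p,world(p,b['xyz'])).round())
        except Exception as e: print(n,e)
s=observe();print(s['t'],s['tcp_pos'],s['tool_rot'],s['gripper_width'])
E
```

```text
scene [1.1509 0.4977 0.9361] 52.06222516801665 [[-0.6152647358870297, 0.5613494161718309, -0.5534764111842603], [0.7883118393102787, 0.4348121472579116, -0.43531923986909804], [-0.003707934345252398, -0.7041485848601194, -0.7100429717012783]]
washbox 0.6 [0.66   0.059  0.0936] [302. 298.]
feed_shelf 0.66 [0.6604 0.0607 0.0927] [302. 299.]
roof 0.81 [0.6594 0.0624 0.095 ] [303. 299.]
roof 0.31 [0.5471 0.126  0.0964] [357. 280.]
opening 0.88 [0.6548 0.0634 0.0938] [305. 298.]
opening 0.31 [0.5108 0.3941 0.0839] [475. 335.]
valve 0.88 [ 0.3461 -0.0529  0.0318] [344. 219.]
valve 0.86 [0.52   0.0396 0.1094] [333. 252.]
valve 0.77 [0.3321 0.117  0.0309] [401. 244.]
nut 0.58 [0.5461 0.1258 0.0963] [357. 280.]
plug 0.38 [ 0.5385 -0.0697  0.0973] [292. 240.]
oil 0.68 [0.5076 0.3926 0.084 ] [475. 334.]
oil 0.65 [ 0.5409 -0.0671  0.0947] [293. 241.]
jar 0.75 [ 0.5669 -0.3844  0.056 ] [198. 206.]
driver 0.59 [ 0.4085 -0.4719  0.0246] [219. 174.]
spanner 0.88 [0.2823 0.3789 0.0073] [504. 287.]
spanner 0.68 [0.6577 0.062  0.0944] [303. 298.]
side [ 0.3627 -0.9325  0.7593] 46.966501897984344 [[0.98
[... 343 characters left out ...]
30.]
roof 0.6 [ 0.6091 -0.0576  0.0783] [357. 254.]
opening 0.84 [ 0.6139 -0.0624  0.075 ] [360. 257.]
opening 0.3 [0.484  0.3705 0.0581] [273. 170.]
valve 0.91 [0.3241 0.0899 0.0256] [217. 248.]
valve 0.57 [ 0.3342 -0.0788  0.029 ] [225. 295.]
nut 0.45 [0.5432 0.1159 0.0959] [311. 206.]
nut 0.22 [0.2791 0.3628 0.0119] [197. 194.]
plug 0.76 [ 0.5401 -0.0839  0.0914] [327. 261.]
oil 0.2 [ 0.6086 -0.0626  0.0796] [358. 255.]
jar 0.79 [ 0.5493 -0.4281  0.0619] [377. 412.]
driver 0.63 [ 0.4249 -0.4655  0.0199] [300. 464.]
spanner 0.66 [0.2806 0.3649 0.0102] [197. 194.]
1.3 [0.1889 0.5431 0.2387] [[-0.9445  0.3286 -0.    ]
 [ 0.3286  0.9445  0.    ]
 [ 0.      0.     -1.    ]] 0.08802853006424469
```

Run:
```python
import cv2
a=cv2.imread('pics/scene0.png'); cv2.imwrite('pics/c1.png',cv2.resize(a[190:390,190:450],None,fx=3,fy=3,interpolation=cv2.INTER_CUBIC)[:600])
```

```text
(no output)
```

View pics/scene0.png

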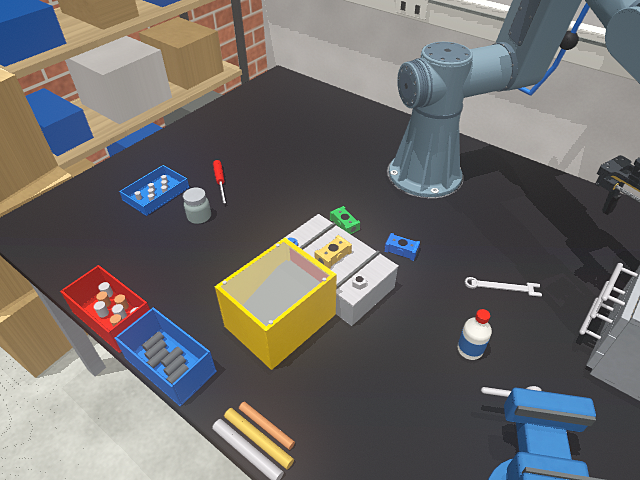

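View pics/c1.png

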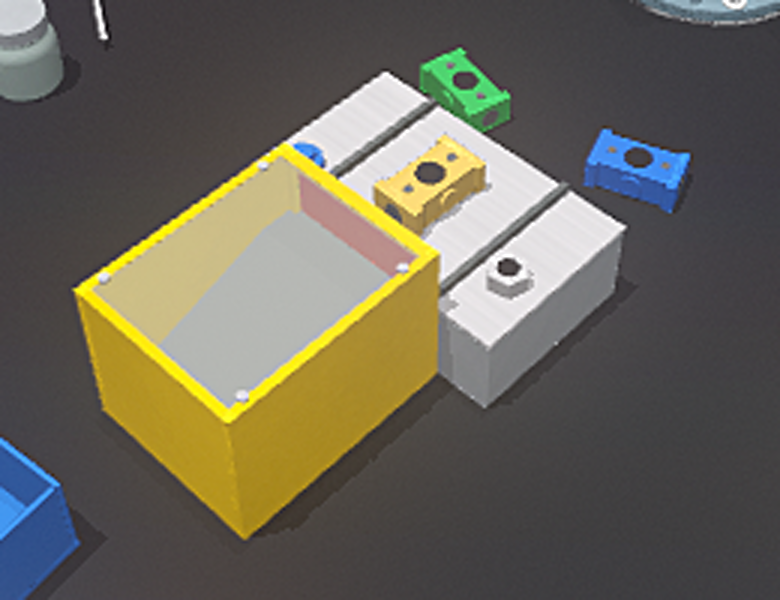

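View pics/side0.png

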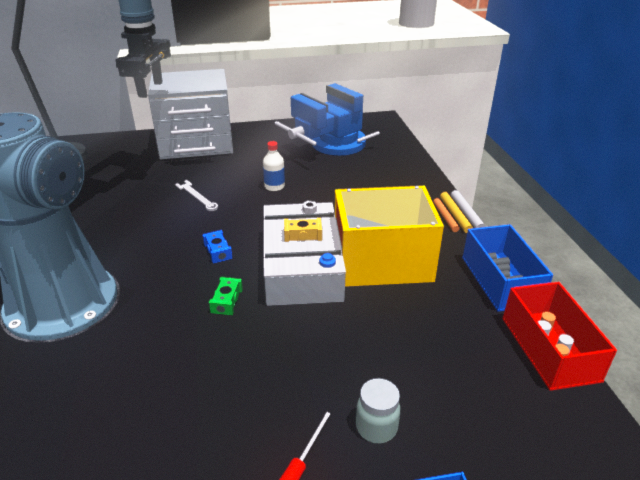

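The brass valve is at scene (333,248) and side (303,230), on the shelf between the rails. The green one at (345,217) and the blue one at (403,244) stand on the bench, so they are look-alikes. The enlarged crop confirms the brass one with its black disc. Next I fit the box pose from its corners.

```bash
cat > fit.py <<'E'
from h import *
from scipy.optimize import least_squares
np.set_printoptions(precision=4,suppress=True)
p=snap('scene'); q=snap('side')
F=lambda u,v:(u/3+190,v/3+190)
obs=[((0,-80,144),F(285,145)),((0,80,144),F(440,250)),((200,80,144),F(232,419)),((200,-80,144),F(78,290)),
((-160,-130,80),F(385,72)),((-160,130,80),F(627,228)),((0,130,80),F(487,347))]
def T(v,P):
    x,y,th=v; P=np.array(P)/1000; c,s=np.cos(th),np.sin(th); return np.array([x+c*P[0]-s*P[1],y+s*P[0]+c*P[1],P[2]])
f=lambda v:np.concatenate([pix(p,T(v,a))-b for a,b in obs])
r=least_squares(f,[0.58,0.03,0.0]); v=r.x; print(v,np.degrees(v[2]),r.fun.reshape(-1,2))
for P in [o[0] for o in obs]+[(-160,-130,0)]: print(P,T(v,P),pix(q,T(v,P)))
for s,pq,uv in [('scene',p,(333.7,247.7)),('side',q,(303,224))]:
    w=ray(pq,*uv,.11); d=w[:2]-v[:2]; c,s_=np.cos(v[2]),np.sin(v[2]); print(s,w,'box',c*d[0]+s_*d[1],-s_*d[0]+c*d[1])
for P in [(431,150-0)]: pass
# valve top corners from brass mask, scene crop
a=q['img'][170:320,250:450,::-1]; cv2.imwrite('pics/c2.png',cv2.resize(a,None,fx=4,fy=4,interpolation=cv2.INTER_CUBIC))
E
python3 fit.py
```

```text
[ 0.5845  0.0236 -0.1024] -5.866840025445985 [[ 0.3336 -1.2309]
 [ 0.4019  0.5156]
 [-0.7451  1.5015]
 [-0.8674 -0.2921]
 [ 0.1224 -0.4273]
 [-0.2769 -0.6462]
 [ 1.1717 -0.3693]]
(0, -80, 144) [ 0.5763 -0.056   0.144 ] [342.4682 228.8492]
(0, 80, 144) [0.5927 0.1032 0.144 ] [333.93   188.1102]
(200, 80, 144) [0.7917 0.0828 0.144 ] [423.3178 184.4202]
(200, -80, 144) [ 0.7753 -0.0764  0.144 ] [442.366  224.3475]
(-160, -130, 80) [ 0.4121 -0.0893  0.08  ] [263.041  274.0167]
(-160, 130, 80) [0.4387 0.1693 0.08  ] [262.9544 203.9753]
(0, 130, 80) [0.5978 0.1529 0.08  ] [331.1817 201.0781]
(-160, -130, 0) [ 0.4121 -0.0893  0.    ] [265.2248 304.6204]
scene [0.5091 0.0322 0.11  ] box -0.07586367675804609 0.0008651389567186571
side [0.5103 0.0253 0.11  ] box -0.0740488574718952 -0.005969880258886818
```

View pics/c2.png

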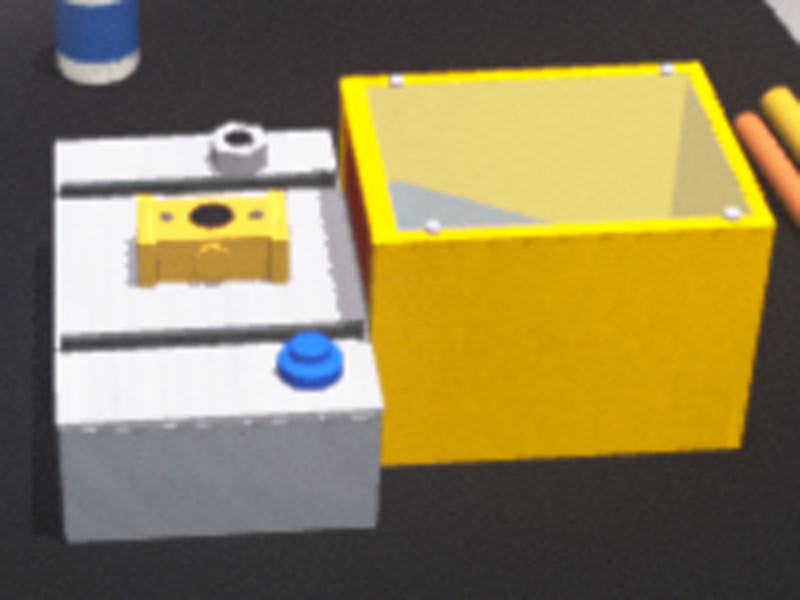

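The side crop agrees with the fit within about 2 px: the disc is at (303,224) and the hood's front corner at (343.7,230.7). I'll take the valve's yaw from the small holes along its axis, then work out the approach target.

```bash
cat >> h.py <<'E'
BX,BY,TH=0.5845,0.0236,-0.1024
c_,s_=np.cos(TH),np.sin(TH); R=np.array([[c_,-s_,0],[s_,c_,0],[0,0,1]])
def tow(P): return np.array([BX,BY,0])+R@(np.array(P)/1000)
def tob(w): return (R.T@(np.array(w)-np.array([BX,BY,0])))*1000
E
python3 - <<'E'
from h import *
from scipy.spatial.transform import Rotation as Ro
np.set_printoptions(precision=4,suppress=True)
q=snap('side');p=snap('scene')
for n,P,pts in [('side',q,[(167,216),(256,214),(137,242),(288,240)]),('scene',p,[(408,189),(453,157),(410,219),(486,172)])]:
    for u,v in pts:
        uv=(u/4+250,v/4+170) if n=='side' else (u/3+190,v/3+190)
        print(n,tob(ray(P,*uv,.11)))
s=observe(); T=np.array(s['tool_rot'])
for lean in (0,28):
    a=np.radians(lean)
    z=R@[np.sin(a),0,-np.cos(a)]; y=R@[0,1,0]; x=np.cross(y,z); G=np.c_[x,y,z]
    print(lean,np.degrees(Ro.from_matrix(G@T.T).as_rotvec()))
    print('from down',np.degrees((Ro.from_matrix(G)*Ro.from_matrix(np.c_[np.cross(y,[0,0,-1]),y,[0,0,-1]]).inv()).as_rotvec()))
for P in [(-150,-2,160),(-150,-2,91),(-115,-2,91),(20,0,91)]: print(P,tow(P),tow(P)-s['tcp_pos'])
E
```

```text
side [-97.7093  -4.0494 110.    ]
side [-50.7376  -5.9004 110.    ]
side [-114.283   -27.0286  110.    ]
side [-36.019 -31.421 110.   ]
scene [-51.1662  -0.4611 110.    ]
scene [-100.5487    1.4468  110.    ]
scene [-29.6815  21.9138 110.    ]
scene [-106.13     30.9462  110.    ]
0 [ 0.0015 -0.0032 13.3161]
from down [0. 0. 0.]
28 [ -6.0843 -27.3974  13.0501]
from down [ -2.8622 -27.8533   0.    ]
(-150, -2, 160) [0.4351 0.0369 0.16  ] [ 0.2462 -0.5061 -0.0787]
(-150, -2, 91) [0.4351 0.0369 0.091 ] [ 0.2462 -0.5061 -0.1477]
(-115, -2, 91) [0.4699 0.0334 0.091 ] [ 0.281  -0.5097 -0.1477]
(20, 0, 91) [0.6044 0.0216 0.091 ] [ 0.4155 -0.5215 -0.1477]
```

>>> jog_arm --moves '[0,0,1.66,1.5,-3.1,-0.1,-0.55,0,0,1.66,1.5,-3.1,-0.1,-0.55,0,0,1.66,1.5,-3.1,-0.1,-0.55,0,0,1.66,1.5,-3.1,-0.1,-0.55,0,0,1.66,1.5,-3.1,-0.1,-0.55,0,0,1.66,1.5,-3.1,-0.1,-0.55,0,0,1.66,1.5,-3.1,-0.1,-0.55,0,0,1.66,1.5,-3.1,-0.1,-0.55]' --squeeze 20

```text
t: 2.17
tcp_pos: [0.3093, 0.2937, 0.2309]
tool_rot: [[-0.995, 0.101, 0.001], [0.101, 0.995, 0.0], [-0.001, 0.0, -1.0]]
wrist_force: [1.9, 0.1, 0.3]
gripper_width: 0.0367
gripper_force: 0.0
```

>>> jog_arm --moves '[-0.36,-3.48,0,1.5,-3.1,-0.1,-0.55,-0.36,-3.48,0,1.5,-3.1,-0.1,-0.55,-0.36,-3.48,0,1.5,-3.1,-0.1,-0.55,-0.36,-3.48,0,1.5,-3.1,-0.1,-0.55,-0.36,-3.48,0,1.5,-3.1,-0.1,-0.55,-0.36,-3.48,0,1.5,-3.1,-0.1,-0.55,-0.36,-3.48,0,1.5,-3.1,-0.1,-0.55,-0.36,-3.48,0,1.5,-3.1,-0.1,-0.55]'

```text
t: 2.83
tcp_pos: [0.4295, 0.0456, 0.2234]
tool_rot: [[-0.876, 0.103, 0.471], [0.09, 0.995, -0.05], [-0.474, -0.001, -0.881]]
wrist_force: [0.6, 0.4, -0.3]
gripper_width: 0.02
gripper_force: 0.0
```

```bash
cat > st.py <<'E'
from h import *
np.set_printoptions(precision=3,suppress=True)
s=observe(); print(s['t'],s['tcp_pos'],'box',tob(s['tcp_pos']),'rot in box\n',R.T@np.array(s['tool_rot']),s['gripper_width'],s['wrist_force'])
E
python3 st.py
```

```text
2.8333 [0.429 0.046 0.223] box [-156.468    6.081  223.434] rot in box
 [[-0.881  0.     0.474]
 [-0.     1.    -0.001]
 [-0.474 -0.001 -0.881]] 0.019989821288373063 [ 0.579  0.409 -0.341]
```

>>> jog_arm --moves '[0,0,0,0.13,-0.11,-2.0,-0.55,0,0,0,0.13,-0.11,-2.0,-0.55,0,0,0,0.13,-0.11,-2.0,-0.55,0,0,0,0.13,-0.11,-2.0,-0.55,0,0,0,0.13,-0.11,-2.0,-0.55,0,0,0,0.13,-0.11,-2.0,-0.55,0,0,0,0.13,-0.11,-0.8,-0.55,0,0,0,0.13,-0.11,-0.4,-0.55]'

```text
t: 3.5
tcp_pos: [0.4382, 0.0384, 0.089]
tool_rot: [[-0.88, 0.103, 0.464], [0.091, 0.995, -0.048], [-0.467, 0.0, -0.885]]
wrist_force: [-0.0, -0.6, 0.0]
gripper_width: 0.0195
gripper_force: 0.0
```

```bash
python3 st.py
python3 - <<'E'
from h import *
q=snap('side'); a=q['img'][150:300,220:420,::-1]; cv2.imwrite('pics/c3.png',cv2.resize(a,None,fx=4,fy=4,interpolation=cv2.INTER_CUBIC))
E
```

```text
3.5 [0.438 0.038 0.089] box [-147.064   -0.204   88.986] rot in box
 [[-0.885  0.001  0.467]
 [ 0.001  1.    -0.   ]
 [-0.467  0.    -0.885]] 0.019526635459884575 [-0.035 -0.572  0.007]
```

View pics/c3.png

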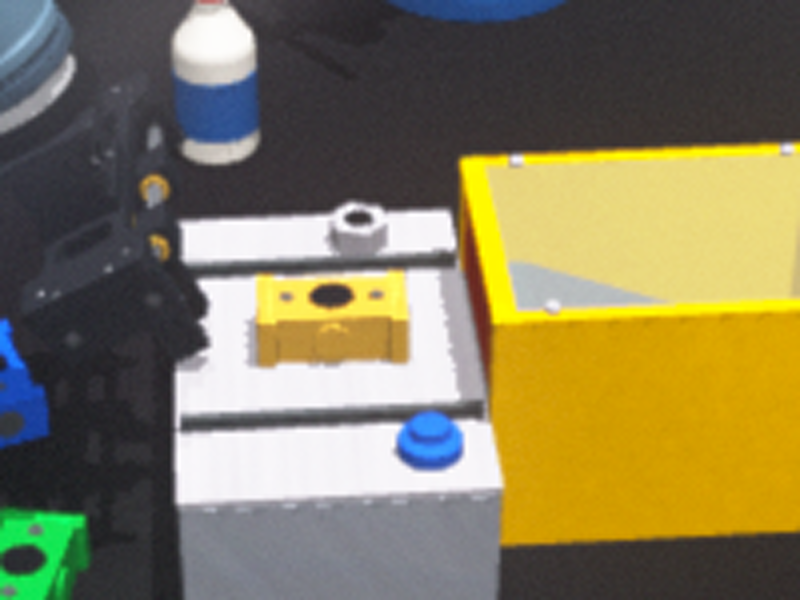

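The fingertips are behind the valve, about 27 mm short of its rear flange, and centred on it. Now I push along the box x axis.

>>> jog_arm --moves '[0,0,0,0.6,-0.07,0.02,-0.55,0,0,0,0.6,-0.07,0.02,-0.55,0,0,0,0.6,-0.07,0.02,-0.55,0,0,0,0.6,-0.07,0.02,-0.55,0,0,0,0.6,-0.07,0.02,-0.55,0,0,0,0.6,-0.07,0.02,-0.55,0,0,0,0.6,-0.07,0.02,-0.55,0,0,0,0.6,-0.07,0.02,-0.55]'

```text
t: 4.22
tcp_pos: [0.4877, 0.0328, 0.0923]
tool_rot: [[-0.879, 0.103, 0.466], [0.091, 0.995, -0.048], [-0.469, 0.0, -0.883]]
wrist_force: [-4.7, 0.8, 2.3]
gripper_width: 0.0199
gripper_force: 1.8
```

```bash
python3 st.py
python3 - <<'E'
from h import *
q=snap('side'); a=q['img'][150:300,220:420,::-1]; cv2.imwrite('pics/c4.png',cv2.resize(a,None,fx=4,fy=4,interpolation=cv2.INTER_CUBIC))
E
```

```text
4.2167 [0.488 0.033 0.092] box [-97.226  -0.718  92.301] rot in box
 [[-0.883  0.     0.469]
 [ 0.     1.    -0.   ]
 [-0.469  0.    -0.883]] 0.01988115179263706 [-4.671  0.75   2.252]
```

View pics/c4.png

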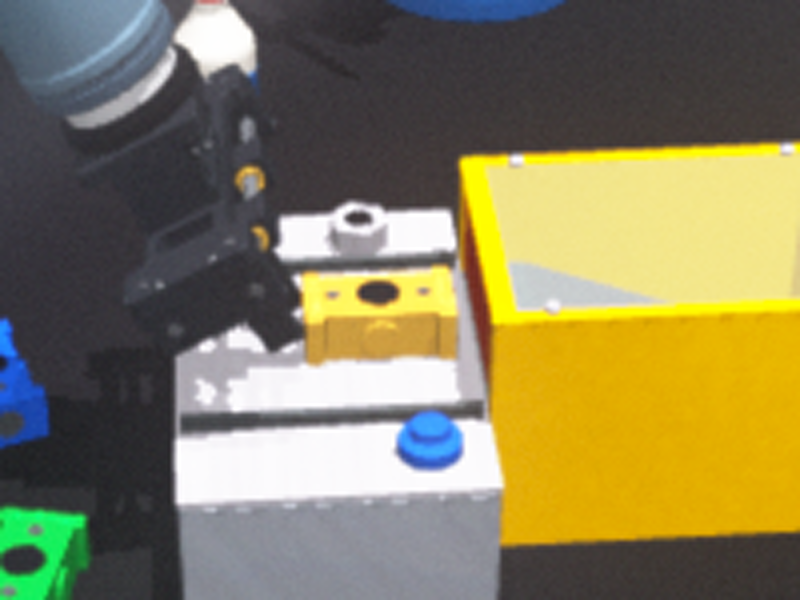

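The valve is square to the box now, with its centre at (378,292) in the crop and pushed flush, so I push on.

>>> jog_arm --moves '[0,0,0,0.6,-0.06,0,-0.55,0,0,0,0.6,-0.06,0,-0.55,0,0,0,0.6,-0.06,0,-0.55,0,0,0,0.6,-0.06,0,-0.55,0,0,0,0.6,-0.06,0,-0.55,0,0,0,0.6,-0.06,0,-0.55,0,0,0,0.6,-0.06,0,-0.55,0,0,0,0.6,-0.06,0,-0.55]'

```text
t: 4.93
tcp_pos: [0.536, 0.0278, 0.0923]
tool_rot: [[-0.878, 0.103, 0.467], [0.091, 0.995, -0.048], [-0.469, -0.0, -0.883]]
wrist_force: [-2.4, -0.6, 0.6]
gripper_width: 0.0201
gripper_force: 1.1
```

```bash
python3 st.py
python3 - <<'E'
from h import *
q=snap('side'); a=q['img'][150:300,220:420,::-1]; cv2.imwrite('pics/c5.png',cv2.resize(a,None,fx=4,fy=4,interpolation=cv2.INTER_CUBIC))
E
```

```text
4.9333 [0.536 0.028 0.092] box [-48.716  -0.787  92.251] rot in box
 [[-0.883  0.001  0.469]
 [ 0.001  1.    -0.   ]
 [-0.469 -0.    -0.883]] 0.02005133301000752 [-2.369 -0.566  0.628]
```

View pics/c5.png

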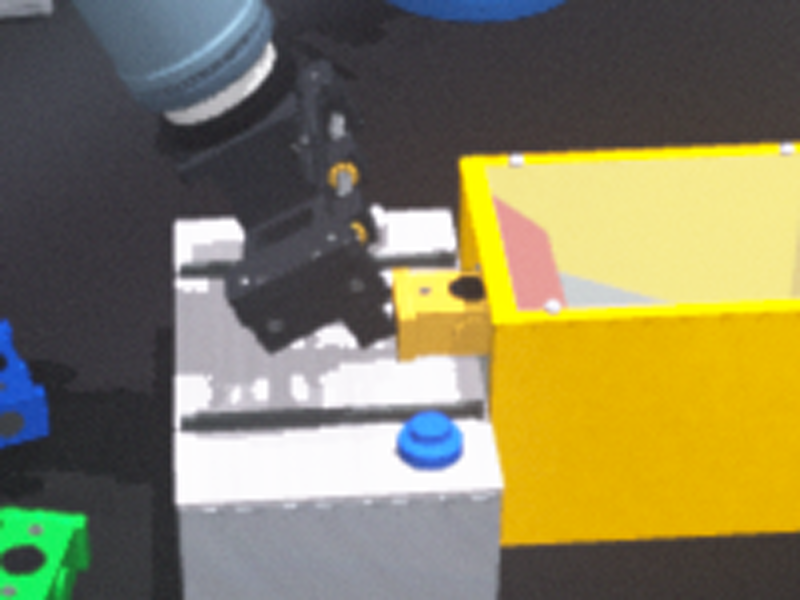

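The red flap is visible through the roof, swung open, and the valve's leading end is under it. I keep pushing.

>>> jog_arm --moves '[0,0,0,0.6,-0.06,0,-0.55,0,0,0,0.6,-0.06,0,-0.55,0,0,0,0.6,-0.06,0,-0.55,0,0,0,0.6,-0.06,0,-0.55,0,0,0,0.6,-0.06,0,-0.55,0,0,0,0.6,-0.06,0,-0.55,0,0,0,0.6,-0.06,0,-0.55,0,0,0,0.6,-0.06,0,-0.55]'

```text
t: 5.65
tcp_pos: [0.5842, 0.023, 0.0925]
tool_rot: [[-0.878, 0.103, 0.467], [0.091, 0.995, -0.048], [-0.47, -0.0, -0.883]]
wrist_force: [-1.2, 0.6, 1.7]
gripper_width: 0.02
gripper_force: 0.7
```

```bash
python3 st.py
python3 - <<'E'
from h import *
q=snap('side'); p=snap('scene'); f=lambda a:cv2.resize(a,None,fx=2.6,fy=2.6,interpolation=cv2.INTER_CUBIC)
cv2.imwrite('pics/c6.png',np.hstack([f(q['img'][150:320,290:440,::-1]),f(p['img'][200:370,210:360,::-1])]))
E
```

```text
5.65 [0.584 0.023 0.092] box [-0.284 -0.634 92.493] rot in box
 [[-0.883  0.001  0.47 ]
 [ 0.001  1.    -0.   ]
 [-0.47  -0.    -0.883]] 0.019986236140256276 [-1.161  0.593  1.725]
```

View pics/c6.png

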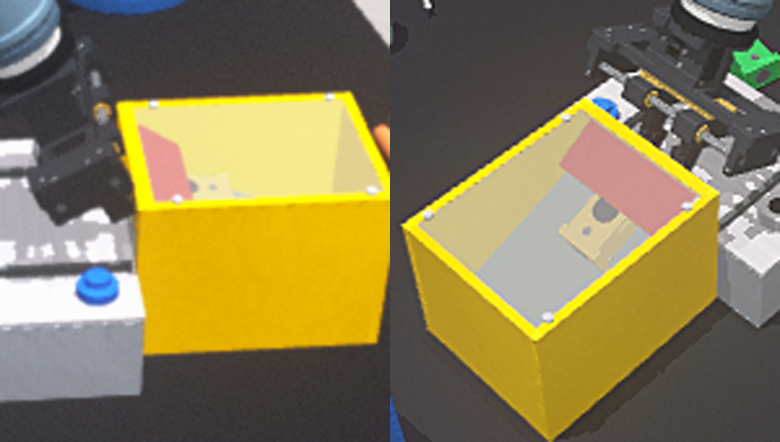

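The valve is mostly inside (seen through the roof at about (600,225) in the crop) but still touching the fingers. I'll nudge it about 10 mm more and wait.

>>> jog_arm --moves '[0,0,0,0.3,-0.03,0,-0.55,0,0,0,0.3,-0.03,0,-0.55,0,0,0,0.3,-0.03,0,-0.55,0,0,0,0.2,-0.02,0,-0.55,0,0,0,0,0,0,-0.55,0,0,0,0,0,0,-0.55,0,0,0,0,0,0,-0.55,0,0,0,0,0,0,-0.55]'

```text
t: 6.42
tcp_pos: [0.5941, 0.0221, 0.0922]
tool_rot: [[-0.878, 0.103, 0.467], [0.091, 0.995, -0.048], [-0.469, -0.0, -0.883]]
wrist_force: [0.6, 0.5, -0.0]
gripper_width: 0.0199
gripper_force: 0.0
```

```bash
python3 st.py
python3 - <<'E'
from h import *
q=snap('side'); p=snap('scene'); f=lambda a:cv2.resize(a,None,fx=2.6,fy=2.6,interpolation=cv2.INTER_CUBIC)
for c in (q,p):
    for b in models.boxes_of(c,'valve'): print(b['score'],tob(world(c,b['xyz'])))
cv2.imwrite('pics/c7.png',np.hstack([f(q['img'][150:320,290:440,::-1]),f(p['img'][200:370,210:360,::-1])]))
E
```

```text
6.4167 [0.594 0.022 0.092] box [ 9.734 -0.549 92.225] rot in box
 [[-0.883  0.001  0.469]
 [ 0.     1.    -0.   ]
 [-0.469 -0.    -0.883]] 0.019944142736163007 [ 0.559  0.48  -0.033]
0.86 [-264.0906393    40.37641816   24.94204148]
0.6 [-233.41183934 -125.56562881   29.29959566]
0.79 [-260.74994225   67.2367305    30.64449048]
0.56 [-225.71601975  -75.32612778   32.15303751]
```

View pics/c7.png

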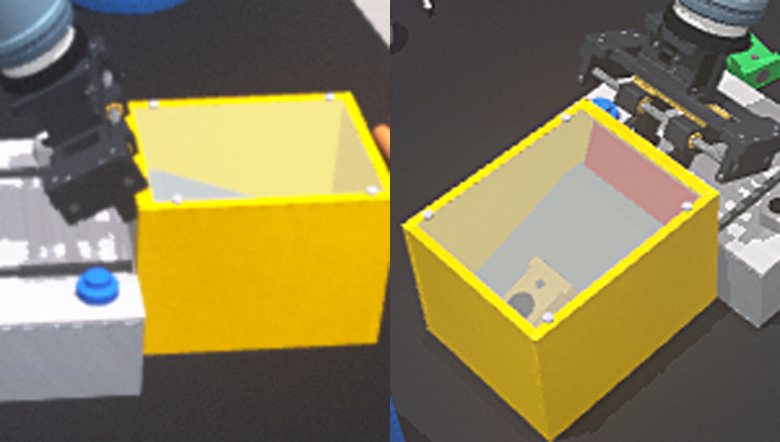

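The valve has slid down to the back wall (disc at (522,302) in the crop), lying flat, and the flap rests lightly on the fingers. I draw them straight back out along −x.

>>> jog_arm --moves '[0,0,0,-0.8,0.08,0,-0.55,0,0,0,-0.8,0.08,0,-0.55,0,0,0,-0.8,0.08,0,-0.55,0,0,0,-0.8,0.08,0,-0.55,0,0,0,-0.8,0.08,0,-0.55,0,0,0,-0.8,0.08,0,-0.55,0,0,0,-0.8,0.08,0,-0.55,0,0,0,-0.8,0.08,0,-0.55]'

```text
t: 7.28
tcp_pos: [0.5294, 0.0285, 0.0923]
tool_rot: [[-0.878, 0.103, 0.467], [0.091, 0.995, -0.048], [-0.469, -0.0, -0.883]]
wrist_force: [-0.5, 0.1, 0.3]
gripper_width: 0.02
gripper_force: 0.0
```

>>> jog_arm --moves '[0,0,0,-0.6,0.06,1.2,-0.55,0,0,0,-0.6,0.06,1.2,-0.55,0,0,0,-0.6,0.06,1.2,-0.55,0,0,0,-0.6,0.06,1.2,-0.55,0,0,0,-0.6,0.06,1.2,-0.55,0,0,0,-0.6,0.06,1.2,-0.55,0,0,0,-0.6,0.06,1.2,-0.55,0,0,0,0,0,0,-0.55]'

```text
t: 7.95
tcp_pos: [0.4887, 0.0326, 0.1786]
tool_rot: [[-0.876, 0.103, 0.47], [0.09, 0.995, -0.049], [-0.473, -0.0, -0.881]]
wrist_force: [0.2, 0.5, 1.3]
gripper_width: 0.0198
gripper_force: 0.0
```

>>> jog_arm --moves '[0,0,0,0,0,0,-0.55,0,0,0,0,0,0,-0.55,0,0,0,0,0,0,-0.55,0,0,0,0,0,0,-0.55,0,0,0,0,0,0,-0.55,0,0,0,0,0,0,-0.55,0,0,0,0,0,0,-0.55,0,0,0,0,0,0,-0.55]'

```text
t: 8.62
tcp_pos: [0.4883, 0.0326, 0.1761]
tool_rot: [[-0.879, 0.103, 0.466], [0.091, 0.995, -0.048], [-0.469, -0.0, -0.883]]
wrist_force: [0.2, -1.1, 0.3]
gripper_width: 0.02
gripper_force: 0.0
```

```bash
python3 st.py
python3 - <<'E'
from h import *
q=snap('side'); p=snap('scene'); f=lambda a:cv2.resize(a,None,fx=2.6,fy=2.6,interpolation=cv2.INTER_CUBIC)
cv2.imwrite('pics/c8.png',np.hstack([f(q['img'][150:320,290:440,::-1]),f(p['img'][200:370,210:360,::-1])]))
# disc position at crop (522-390)/2.6+210, 302/2.6+200
u,v=(522-390)/2.6+210,302/2.6+200
for z in (.06,.07,.08): print(tob(ray(p,u,v,z)))
E
```

```text
8.6167 [0.488 0.033 0.176] box [-96.643  -0.88  176.087] rot in box
 [[-0.883  0.001  0.469]
 [ 0.001  1.    -0.   ]
 [-0.469 -0.    -0.883]] 0.020034415799183587 [ 0.249 -1.111  0.317]
[149.43864766  -5.85479057  60.        ]
[153.61088141   0.256123    70.        ]
[157.78311517   6.36703657  80.        ]
```

View pics/c8.png

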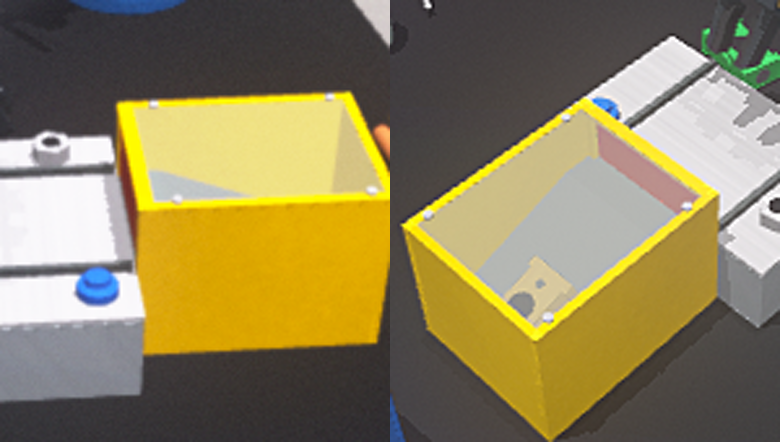

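The flap hangs shut, as at the start. The valve rests flat about 152 mm past the hood's front face (disc at (522,302)), the nut and plug have not moved, and the fingers are clear. I hand in.

```bash
python3 -c "
from rig import job; print(job.hand_in())"
```

```text
the job is handed in; nothing more can be done
None
```

The brass valve was pushed through the flap and lies right side up on the slope about 152 mm past the hood's front face, the flap hangs shut and the fingers are clear; the job is handed in at about 8.6 s of the 38 s, with no verdict returned.

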